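Make up two pipe-fitting kits at the packing bench

ROBOT

A 6-joint arm with a two-finger parallel gripper is mounted at the origin on the work surface. World frame = base frame: x ahead of the robot, y to its left, z up, the work surface at z = 0. Lengths are in m, angles in rad, forces in N, time in s.
With the tool pointing down it reaches from about 0.35 to 1 m from the base axis. Payload 7.1 kg.
Tool frame: the origin (TCP) lies at the very end of the fingers, on their centre line; the grasp point (between the pads) lies 19 mm behind it; z points along the fingers, y is the direction in which the jaws open and shut (so a half turn about z gives the same grasp; the last joint's range is limited). The gripper opens to 85 mm and grips with 20 to 120 N. Pads are 22 mm wide; open, the fingers measure 114 mm over their backs; the gripper's body (76 mm by 85 mm) begins 54 mm behind the grasp point. The pads swing forward as they close: fully open they stand 13 mm farther back than shut.
Start: joints at [-1.156, 0.423, 1.63, -0, 1.089, -0.019], TCP at [0.263, -0.567, 0.231] pointing down, gripper open.
Joint ranges: [-3, 3], [-0.9, 2.11], [0.09, 2.58], [-1.31, 4.45], [0.11, 2.69], [-2.54, 2.54]. Speed limits (rad/s): [2.39, 2.39, 3.01, 3.14, 3.14, 3.14].

INTERFACE

Orientations are given as a unit quaternion [w, x, y, z].
In Python, from cell import env gives the robot as it stands.
- The arm moves only by the shell command python3 -m handwheel 'ROWS'. ROWS is JSON, a list of rows, each an object with "xyz": the shift along the world's x, y, z in mm, a list of three; "delta_rot": the turn, a rotation vector about the world's x, y, z in degrees, a list of three; "gripper": the finger opening in mm, from 0 to 85.4. In form: [{"xyz": [x, y, z], "delta_rot": [ax, ay, az], "gripper": gripper}, ...]. A call has 1 to 8 rows; each row is the pose to reach, as a shift and turn from the pose commanded when the call began; what a row does not reach only later rows make up. A row lasts 1/12 s, in which the tool goes at most 41.7 mm and 7.16 degrees, less where a joint would pass 70% of its speed; a pose out of reach is approached as far as the arm can. A call with a gripper value outside its range is refused whole. The fingers move at their own pace and stop on an object; the grip force is fixed at half the most. Time passes only in rows, so rows that repeat a pose let the fingers close. It gives the time, the measured TCP pose, the force and the opening at its end, in the units of the state.
- env.get_obs(): the state, without advancing time (a new reading comes with each control period).
- env.snapshot(name): name is "scene" or "side" or "wrist"; returns a dict with "color" (420x560x3 uint8, red, green, blue), "fx", "fy", "cx", "cy" (pixels), "k1" (the pictures are not rectified: a ray, as slopes to the right and down, at radius r is drawn at 1 + k1 r^2 times it, then the intrinsics apply), "R" (3x3) and "t" (3): a world point X has camera coordinates R X + t; the wrist camera has in their place "hand_eye" (4x4, takes a point from camera to tool coordinates, whose origin is the TCP and whose axes are the flange's). Camera axes: x right, y down, z forward; pixel columns grow to the right and rows downward; lengths in m; the calibration is good to about 2 mm. A picture is of the moment at which its call begins: read the wrist's pose just before it. There is no depth.
- env.close_job(): hands the job in, once; it reports no verdict.
The state is a dict: "time_s": time; "joints": joint angles; "joint_vel": joint speeds; "joint_efforts": joint torques, N m; "position": TCP position; "eef_rot": TCP orientation; "contact_force": force on the tool from outside, world axes, zero at the start; "wrist_torque": the same for the moment, N m; "width": finger opening in m.
Only numpy, scipy, OpenCV 4.12 (cv2) and the standard library are available. Lean on these libraries where they do the work, as an engineer would, in place of code of your own. Each camera call takes 0.05 s, during which the arm holds its last target.

TASK

Make up two orders from the loose stock on the bench: in the orange tray with three compartments put the pipe tee, the squat jar and the tall narrow carton; in the tray with two compartments put the plain wide pipe coupling and the low oblong carton. Each goes in a compartment of its own (any one of that tray), standing upright and flat on the tray's floor. Leave the stepped reducer and the slim bottle upright where they stand.

Things in the scene. Friction and masses are not known exactly. Their poses are not given: they have to be found in the camera images.
- tray3: Orange open tray fixed to the bench left or right of the stock, 238 (its x) by 92 (its y) by 28 mm high; its x is within 0.15 rad of world x. Walls, dividers (as high as the walls) and floor 4 mm thick. Three equal compartments in a row along its x, each 74 (x) by 84 mm (y) inside, centred at x = -78, 0, 78 mm, y = 0. Origin: centre of the underside, z up; inner floor 4 mm above it.
- tray2: Orange open tray fixed to the bench left or right of the stock, 160 (its x) by 92 (its y) by 28 mm high; its x is within 0.15 rad of world x. Walls, dividers (as high as the walls) and floor 4 mm thick. Two equal compartments in a row along its x, each 74 (x) by 84 mm (y) inside, centred at x = -39, 39 mm, y = 0. Origin: centre of the underside, z up; inner floor 4 mm above it.
- tee: Grey plastic pipe tee on end, 78 mm high, 46 mm wide collars at top (61 to 78 mm up; grip it along its y) and bottom; side branch along its +x, 36 mm thick, axis 43 mm up, ending 38 mm from the upright axis; it clears the trays' walls in height. About 0.12 kg. Loose on the bench, upright, any yaw. Origin: underside, on the upright axis, z up.
- jar: Squat round white jar with a black lid, 54 mm across at its widest, 70 mm high, about 0.18 kg. Loose on the bench, upright, any yaw. Origin: centre of its underside, z up.
- tall_carton: Tall narrow white carton, 38 x 38 mm (x, y) in plan, 85 mm high, about 0.10 kg. Loose on the bench, upright, any yaw. Origin: centre of its underside, z up.
- coupling: Grey pipe coupling: a plain wide tube open at both ends, standing on end, 56 mm outside and 44 mm inside diameter, 62 mm high, about 0.08 kg. Loose on the bench, upright, any yaw. Origin: centre of its underside, z up.
- low_carton: Low oblong white carton, 56 mm (x) by 42 mm (y) in plan, 60 mm high, about 0.12 kg. Loose on the bench, upright, any yaw. Origin: centre of its underside, z up.
- reducer: Not for the kits, leave it: grey stepped pipe reducer, 56 mm across below, 34 mm across above, 76 mm high, dark bore on top. Loose on the bench, upright, any yaw. Origin: centre of its underside, z up.
- slim_bottle: Not for the kits, leave it: slim white bottle with a narrow neck, 38 mm across, 84 mm high. Loose on the bench, upright, any yaw. Origin: centre of its underside, z up. All stock stands at least 100 mm apart, centre to centre; among it are also a flat tape roll (84 mm across, 24 high) and a low dish of clips (70 x 55 x 22 mm), not part of the job.

How it is judged:
At the end, for the whole second after the job is handed in: Tee, jar and tall carton in the three-part tray, coupling and low carton in the two-part tray, one per compartment (within its walls), underside within 5 mm of the tray floor, within 0.12 rad of upright, released, at rest; reducer and slim bottle upright, moved under 30 mm (y of tee in the frame of tray3 between -0.042 and 0.042 m and z of tee in the frame of tray3 between -0.002 and 0.009 m and angle between each of tee, jar, tall_carton, coupling, low_carton's own z axis and vertical below 0.12 rad and linear speed of each of tee, jar, tall_carton, coupling, low_carton below 0.02 m/s and angular speed of each of tee, jar, tall_carton, coupling, low_carton below 0.2 rad/s and y of jar in the frame of tray3 between -0.042 and 0.042 m and z of jar in the frame of tray3 between -0.002 and 0.009 m and y of tall_carton in the frame of tray3 between -0.042 and 0.042 m and z of tall_carton in the frame of tray3 between -0.002 and 0.009 m and (x of tee in the frame of tray3 between -0.116 and -0.04 m or x of jar in the frame of tray3 between -0.116 and -0.04 m or x of tall_carton in the frame of tray3 between -0.116 and -0.04 m) and (x of tee in the frame of tray3 between -0.038 and 0.038 m or x of jar in the frame of tray3 between -0.038 and 0.038 m or x of tall_carton in the frame of tray3 between -0.038 and 0.038 m) and (x of tee in the frame of tray3 between 0.04 and 0.116 m or x of jar in the frame of tray3 between 0.04 and 0.116 m or x of tall_carton in the frame of tray3 between 0.04 and 0.116 m) and y of coupling in the frame of tray2 between -0.042 and 0.042 m and z of coupling in the frame of tray2 between -0.002 and 0.009 m and y of low_carton in the frame of tray2 between -0.042 and 0.042 m and z of low_carton in the frame of tray2 between -0.002 and 0.009 m and (x of coupling in the frame of tray2 between -0.077 and -0.001 m or x of low_carton in the frame of tray2 between -0.077 and -0.001 m) and (x of coupling in the frame of tray2 between 0.001 and 0.077 m or x of low_carton in the frame of tray2 between 0.001 and 0.077 m) and not (distance of reducer from where it was at the start of the episode above 0.03 m or angle between reducer's own z axis and vertical above 0.5 rad) and not (distance of slim_bottle from where it was at the start of the episode above 0.03 m or angle between slim_bottle's own z axis and vertical above 0.5 rad)); the robot touches nothing.
It fails at once if the stepped reducer is shifted by more than 30 mm or tipped over (distance of reducer from where it was at the start of the episode above 0.03 m or angle between reducer's own z axis and vertical above 0.5 rad).
It fails at once if the slim bottle is shifted by more than 30 mm or tipped over (distance of slim_bottle from where it was at the start of the episode above 0.03 m or angle between slim_bottle's own z axis and vertical above 0.5 rad).
It also fails if it takes over 134 s, if anything falls off the work surface, if the arm or the gripper's body presses on something with over 40 N, if the wrist force passes 120 N, or if a joint passes its speed limit or range.

## Working session

There is one attempt and no reset: what is moved stays moved. The work goes in short steps, Python scripts to look and compute and a shell command to move; the robot and the scene stay as the last step left them, time stands still between calls to the robot, and variables do not carry over. Pictures are saved under pics/ and viewed, and the job is handed in when it is done.

```bash
ls; mkdir -p pics; cat > h.py <<'E'
import numpy as np,cv2
from cell import env
def snap(n,f):
    o=env.get_obs(); s=env.snapshot(n); cv2.imwrite('pics/'+f+'.png',s['color'][:,:,::-1])
    np.save('pics/'+f+'.npy',{'s':s,'o':o},allow_pickle=True); return s,o
E
python3 - <<'E'
from h import *
for n in ['scene','side','wrist']:
    s,o=snap(n,n+'0')
    print(n,{k:np.round(v,4).tolist() for k,v in s.items() if k!='color'})
print(o)
E
```

```text
pics
scene {'fx': 386.7615, 'fy': 386.7615, 'cx': 277.5183, 'cy': 216.09, 'k1': 0.0151, 'R': [[0.3923, 0.9199, -0.0023], [0.7562, -0.3239, -0.5686], [-0.5238, 0.2213, -0.8226]], 't': [-0.2134, -0.3937, 1.1454]}
side {'fx': 424.9344, 'fy': 424.9344, 'cx': 285.7001, 'cy': 202.1555, 'k1': -0.0633, 'R': [[-0.994, -0.1078, 0.0183], [-0.0755, 0.5554, -0.8281], [0.0791, -0.8245, -0.5603]], 't': [0.5738, 0.0614, 0.9211]}
wrist {'fx': 294.9143, 'fy': 294.9143, 'cx': 279.1573, 'cy': 207.4431, 'k1': -0.0011, 'hand_eye': [[0.0007, -0.9626, -0.271, 0.0705], [1.0, 0.0005, 0.0008, 0.0014], [-0.0006, -0.271, 0.9626, -0.1429], [0.0, 0.0, 0.0, 1.0]]}
{'time_s': 0.1, 'joints': array([-1.15602881e+00,  4.23775356e-01,  1.63059772e+00, -5.34246272e-06,
        1.08861075e+00, -1.90223890e-02]), 'joint_vel': array([-0.00069468, -0.00137589, -0.00156122,  0.00056798,  0.00149446,
       -0.00134828]), 'joint_efforts': array([ 2.07436191e-03, -5.58421361e+01, -2.82443118e+01,  1.31151014e-04,
        3.05791735e-03,  2.62252193e-06]), 'position': array([ 0.26250756, -0.56665985,  0.23062283]), 'eef_rot': array([-6.81548414e-04,  9.76569854e-01,  2.15199526e-01, -1.39060707e-04]), 'contact_force': array([ 0.7981699 , -0.20778848,  0.37463832]), 'wrist_torque': array([ 0.02787923, -0.02651196, -0.02573155]), 'width': 0.0851864478317358}
```

View pics/scene0.png

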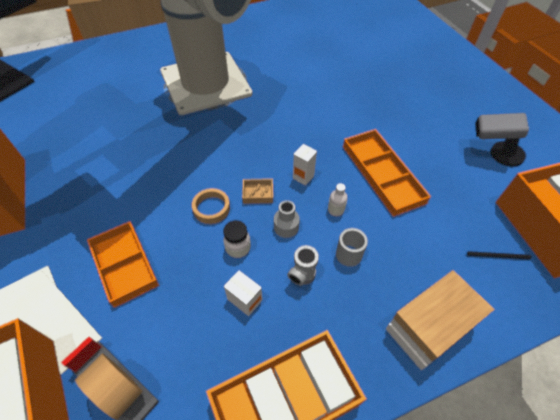

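View pics/side0.png

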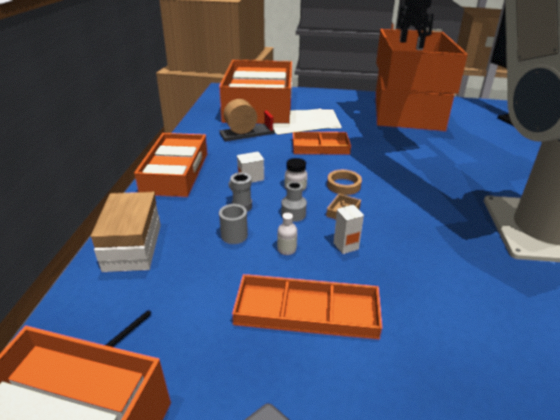

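View pics/wrist0.png

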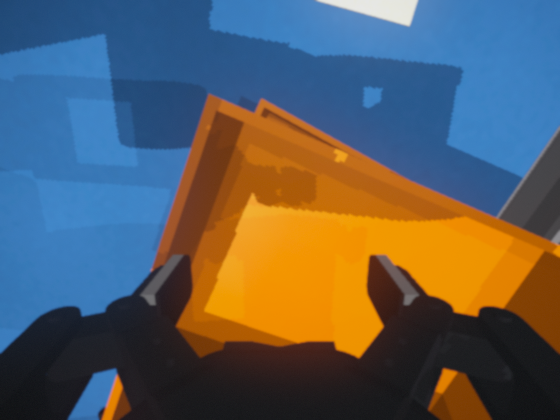

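```bash
cat >> h.py <<'E'
from scipy.spatial.transform import Rotation as Ro
def load(f): 
    d=np.load('pics/'+f+'.npy',allow_pickle=True).item(); return d['s'],d['o']
def cam(s,o):
    if 'R' in s: return np.array(s['R']),np.array(s['t'])
    q=np.array(o['eef_rot']); Rw=Ro.from_quat(q[[1,2,3,0]]).as_matrix()
    T=np.eye(4);T[:3,:3]=Rw;T[:3,3]=o['position']; C=T@np.array(s['hand_eye'])
    R=C[:3,:3].T; return R,-R@C[:3,3]
def KD(s): return np.array([[s['fx'],0,s['cx']],[0,s['fy'],s['cy']],[0,0,1.]]),np.array([s['k1'],0,0,0.])
def rays(s,o,uv):
    K,D=KD(s);R,t=cam(s,o)
    p=cv2.undistortPoints(np.array(uv,float).reshape(-1,1,2),K,D).reshape(-1,2)
    d=np.c_[p,np.ones(len(p))]@R; return -R.T@t,d
def onz(s,o,uv,z):
    c,d=rays(s,o,uv); return c+d*((z-c[2])/d[:,2])[:,None]
def proj(s,o,X):
    K,D=KD(s);R,t=cam(s,o)
    return cv2.projectPoints(np.array(X,float).reshape(-1,3),cv2.Rodrigues(R)[0],t,K,D)[0].reshape(-1,2)
E
python3 - <<'E'
from h import *
a,_=load('scene0');a=a['color'][:,:,::-1]
cv2.imwrite('pics/c1.png',cv2.resize(a[120:320,180:440],None,fx=3,fy=3,interpolation=cv2.INTER_CUBIC))
s,o=load('scene0')
pts={'tall':(306,151,.085),'slim':(341,187,.084),'coup':(352,237,.062),'tee':(306,255,.078),'red':(287,208,.076),'jar':(236,230,.07),'low':(243,288,.06)}
for k,(u,v,z) in pts.items(): print(k,onz(s,o,[(u,v)],z).round(3))
E
```

```text
tall [[0.44  0.114 0.085]]
slim [[0.562 0.137 0.084]]
coup [[0.668 0.108 0.062]]
tee [[0.677 0.002 0.078]]
red [[0.562 0.014 0.076]]
jar [[ 0.567 -0.099  0.07 ]]
low [[ 0.685 -0.129  0.06 ]]
```

View pics/c1.png

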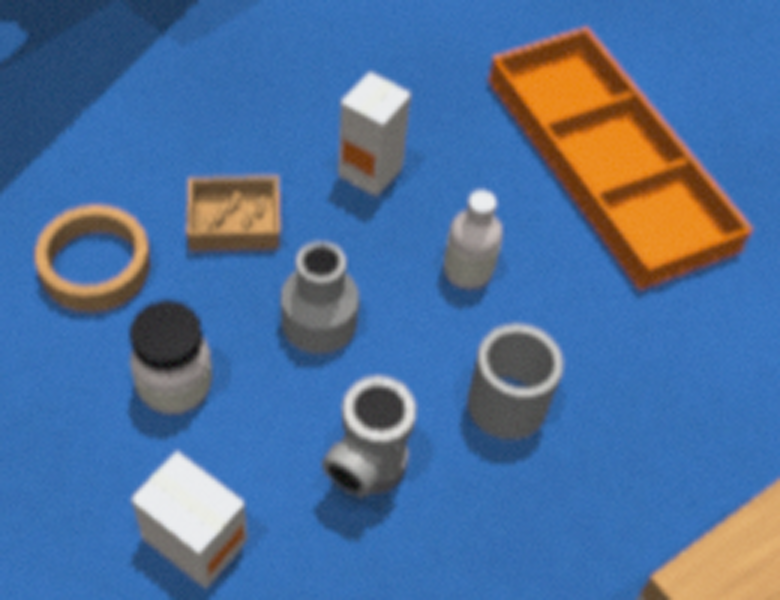

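```bash
python3 -m handwheel '[{"xyz":[0,0,80],"delta_rot":[0,0,0],"gripper":85},{"xyz":[30,60,150],"delta_rot":[0,0,0],"gripper":85},{"xyz":[280,420,150],"delta_rot":[0,0,0],"gripper":85},{"xyz":[280,420,150],"delta_rot":[0,0,0],"gripper":85},{"xyz":[280,420,150],"delta_rot":[0,0,0],"gripper":85},{"xyz":[280,420,150],"delta_rot":[0,0,0],"gripper":85},{"xyz":[280,420,150],"delta_rot":[0,0,0],"gripper":85},{"xyz":[280,420,150],"delta_rot":[0,0,0],"gripper":85}]'; python3 -m handwheel '[{"xyz":[90,240,0],"delta_rot":[0,0,25],"gripper":85},{"xyz":[90,240,0],"delta_rot":[0,0,25],"gripper":85},{"xyz":[90,240,0],"delta_rot":[0,0,25],"gripper":85},{"xyz":[90,240,0],"delta_rot":[0,0,25],"gripper":85},{"xyz":[90,240,0],"delta_rot":[0,0,25],"gripper":85},{"xyz":[90,240,0],"delta_rot":[0,0,25],"gripper":85},{"xyz":[90,240,0],"delta_rot":[0,0,25],"gripper":85},{"xyz":[90,240,0],"delta_rot":[0,0,25],"gripper":85}]'
python3 - <<'E'
from h import *
s,o=snap('wrist','w1');print(o['time_s'],o['position'],o['eef_rot'],o['joints'])
E
```

```text
time_s: 0.82
position: [0.4113, -0.3407, 0.3459]
eef_rot: [-0.0, 0.977, 0.215, -0.0]
contact_force: [0.8, -0.2, -0.8]
width: 0.0851
time_s: 1.48
position: [0.5013, -0.1003, 0.3455]
eef_rot: [-0.0, 0.906, 0.423, -0.0]
contact_force: [0.2, 0.3, -0.2]
width: 0.085
1.4833 [ 0.5012691  -0.10025495  0.34551955] [-1.77120760e-04  9.05926052e-01  4.23435879e-01 -1.11283802e-04] [-2.20763473e-01  1.32194219e-01  1.75394704e+00  1.51633240e-04
  1.25584413e+00  4.75516545e-01]
```

View pics/w1.png

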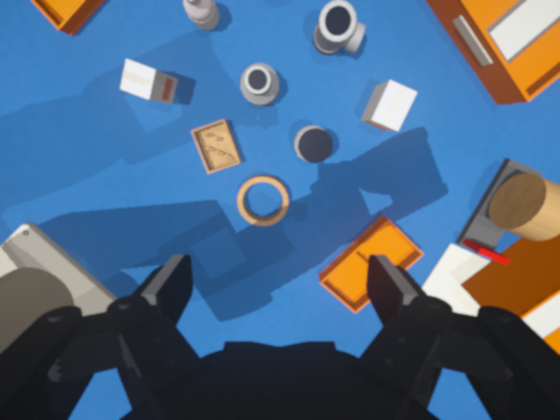

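```bash
python3 -m handwheel '[{"xyz":[100,160,40],"delta_rot":[0,0,0],"gripper":85},{"xyz":[100,160,40],"delta_rot":[0,0,0],"gripper":85},{"xyz":[100,160,40],"delta_rot":[0,0,0],"gripper":85},{"xyz":[100,160,40],"delta_rot":[0,0,0],"gripper":85},{"xyz":[100,160,40],"delta_rot":[0,0,0],"gripper":85},{"xyz":[100,160,40],"delta_rot":[0,0,0],"gripper":85}]'
python3 - <<'E'
from h import *
s,o=snap('wrist','w2');print(o['time_s'],o['position'],o['eef_rot'],o['joints'])
E
```

```text
time_s: 2.03
position: [0.6033, 0.0591, 0.3865]
eef_rot: [0.0, 0.907, 0.422, 0.001]
contact_force: [-1.3, -0.0, -0.3]
width: 0.0849
2.0333 [0.60333981 0.05912368 0.38646629] [7.20371485e-05 9.06569209e-01 4.22055160e-01 1.30604318e-03] [7.76637483e-02 2.59293355e-01 1.50481583e+00 7.95663062e-04
 1.37498660e+00 7.76883269e-01]
```

View pics/w2.png

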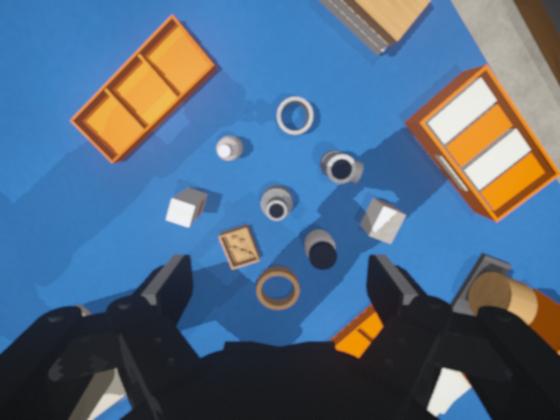

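```bash
python3 - <<'E'
from h import *
a=load('w2')[0]['color'][:,:,::-1]; b=load('w1')[0]['color'][:,:,::-1]
def c(im,x,y,w,h,k,f):
    z=cv2.resize(im[y:y+h,x:x+w],None,fx=k,fy=k,interpolation=cv2.INTER_CUBIC)
    for i in range(0,w,20): cv2.putText(z,str(x+i),(i*k,8),0,.3,(255,255,255),1); cv2.line(z,(i*k,10),(i*k,14),(255,255,255),1)
    for i in range(0,h,20): cv2.putText(z,str(y+i),(0,i*k+4),0,.3,(255,255,255),1); cv2.line(z,(22,i*k),(27,i*k),(255,255,255),1)
    cv2.imwrite('pics/'+f,z)
c(a,60,10,160,155,4,'d1.png'); c(b,310,70,130,145,4,'d3.png'); c(a,160,85,260,190,3,'d2.png'); c(b,100,0,290,240,2,'d4.png'); c(b,310,200,130,120,5,'d5.png')
E
```

```text
(no output)
```

View pics/d1.png

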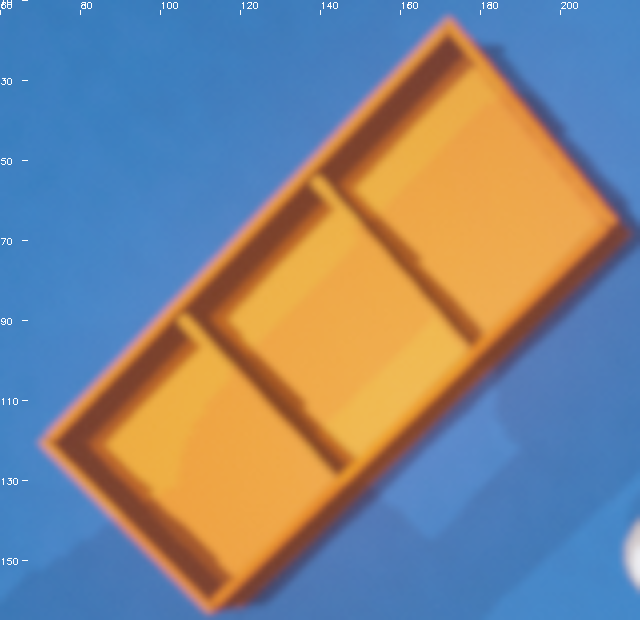

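View pics/d2.png

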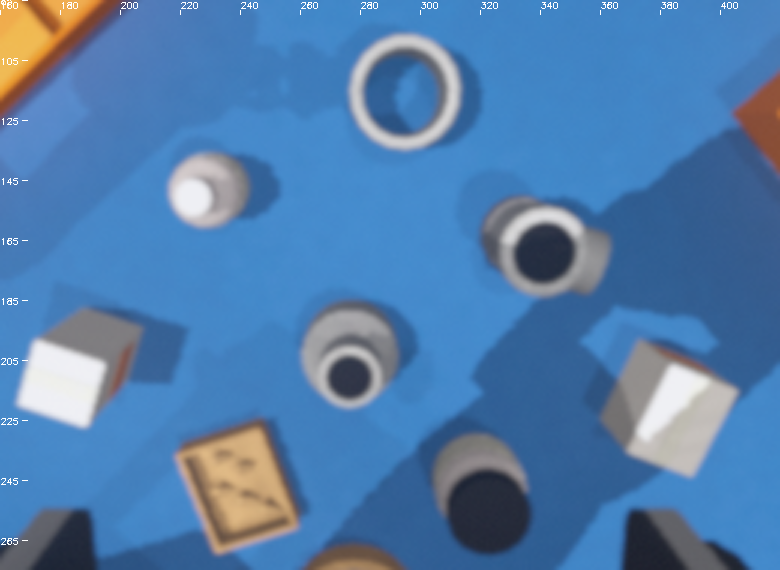

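View pics/d5.png

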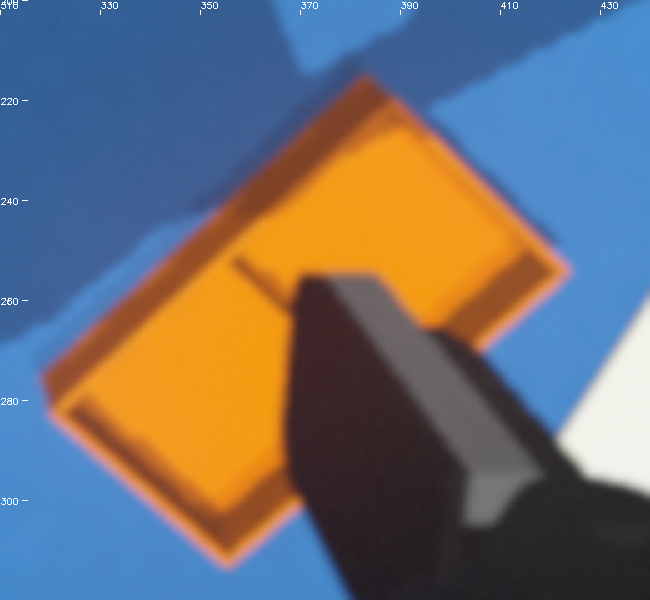

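View pics/d3.png

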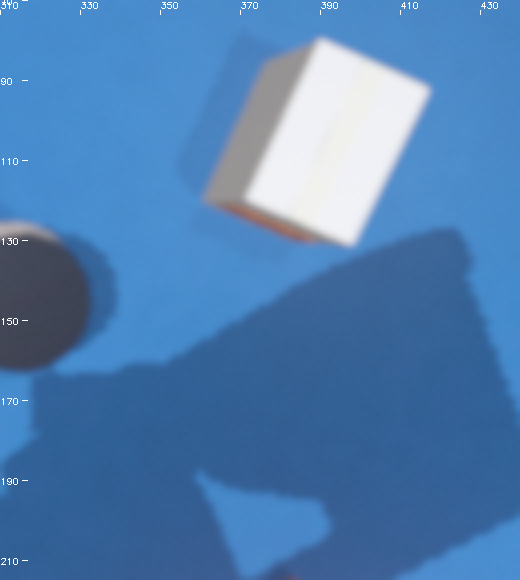

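View pics/d4.png

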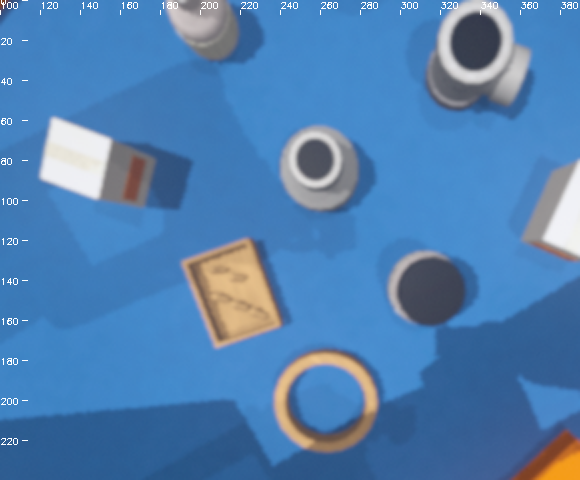

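```bash
cat > m.py <<'E'
from h import *
w1=load('w1');w2=load('w2');sc=load('scene0')
def Z(p,k,x,y): return np.array(p,float)/k+[x-.4,y-.4]
def rect(P,n):
    P=P[:,:2]; c=P.mean(0); print(n,'c',c.round(4)); 
    for i in range(4):
        d=P[(i+1)%4]-P[i]; print('   L',np.linalg.norm(d).round(4),'ang',np.degrees(np.arctan2(d[1],d[0])).round(1))
rect(onz(*w2,Z([(447,18),(620,218),(210,610),(40,440)],4,60,10),.028),'tray3')
rect(onz(*w1,Z([(50,412),(228,567),(570,270),(387,107)],5,310,200),.028),'tray2')
rect(onz(*w1,Z([(318,38),(431,90),(353,246),(245,198)],4,310,70),.060),'low')
rect(onz(*w2,Z([(680,360),(740,390),(692,477),(628,450)],3,160,85),.060),'low2')
rect(onz(*w2,Z([(36,338),(106,365),(88,430),(15,405)],3,160,85),.085),'tall')
rect(onz(*w1,Z([(52,118),(112,140),(98,200),(40,180)],2,100,0),.085),'tall1')
print('coup',onz(*w2,Z([(405.5,92)],3,160,85),.062))
print('tee2',onz(*w2,Z([(541,251)],3,160,85),.078),'br',onz(*w2,Z([(597,262)],3,160,85),.043))
print('tee1',onz(*w1,Z([(475,40)],2,100,0),.078),'br',onz(*w1,Z([(520,77)],2,100,0),.043))
print('jar',onz(*w2,Z([(488,511)],3,160,85),.07),onz(*w1,Z([(430,288)],2,100,0),.07))
print('red',onz(*w2,Z([(350,375)],3,160,85),.076),'slim',onz(*w2,Z([(193,197)],3,160,85),.084))
print('red1',onz(*w1,Z([(315,160)],2,100,0),.076))
E
python3 m.py
```

```text
tray3 c [0.5128 0.2908]
   L 0.0912 ang -88.5
   L 0.237 ang 179.7
   L 0.0905 ang 90.4
   L 0.2352 ang -0.1
tray2 c [ 0.5154 -0.3329]
   L 0.0914 ang -83.1
   L 0.1589 ang 7.3
   L 0.0895 ang 99.5
   L 0.1548 ang -173.4
low c [ 0.6845 -0.1303]
   L 0.0433 ang -62.0
   L 0.0555 ang -152.0
   L 0.0426 ang 117.8
   L 0.0554 ang 28.7
low2 c [ 0.6865 -0.1307]
   L 0.0391 ang -66.3
   L 0.0562 ang -152.4
   L 0.0414 ang 116.5
   L 0.0581 ang 25.2
tall c [0.4452 0.1088]
   L 0.0379 ang -62.5
   L 0.0379 ang -149.0
   L 0.0399 ang 119.4
   L 0.0392 ang 28.0
tall1 c [0.4448 0.1088]
   L 0.0381 ang -59.2
   L 0.0378 ang -150.0
   L 0.0376 ang 121.5
   L 0.0382 ang 30.7
coup [[0.67743648 0.10613042 0.062     ]]
tee2 [[0.68044091 0.00160257 0.078     ]] br [[ 0.7029007  -0.03168992  0.043     ]]
tee1 [[0.68148937 0.00114274 0.078     ]] br [[ 0.70303872 -0.03180326  0.043     ]]
jar [[ 0.56972233 -0.09890478  0.07      ]] [[ 0.56897762 -0.09959261  0.07      ]]
red [[0.56278749 0.01363583 0.076     ]] slim [[0.56399317 0.13561381 0.084     ]]
red1 [[0.5615015  0.01286414 0.076     ]]
```

```bash
python3 -m handwheel '[{"xyz":[78,-58,-200],"delta_rot":[0,0,56],"gripper":85},{"xyz":[78,-58,-200],"delta_rot":[0,0,56],"gripper":85},{"xyz":[78,-58,-200],"delta_rot":[0,0,56],"gripper":85},{"xyz":[78,-58,-200],"delta_rot":[0,0,56],"gripper":85},{"xyz":[78,-58,-200],"delta_rot":[0,0,56],"gripper":85},{"xyz":[78,-58,-200],"delta_rot":[0,0,56],"gripper":85},{"xyz":[78,-58,-200],"delta_rot":[0,0,56],"gripper":85},{"xyz":[78,-58,-200],"delta_rot":[0,0,56],"gripper":85}]'; python3 -m handwheel '[{"xyz":[0,0,-40],"delta_rot":[0,0,18],"gripper":85},{"xyz":[0,0,-40],"delta_rot":[0,0,18],"gripper":85},{"xyz":[0,0,-40],"delta_rot":[0,0,18],"gripper":85},{"xyz":[0,0,-40],"delta_rot":[0,0,18],"gripper":85},{"xyz":[0,0,-40],"delta_rot":[0,0,18],"gripper":85}]'
python3 - <<'E'
from h import *
s,o=snap('wrist','w3');print(o['time_s'],o['position'],o['eef_rot'],o['joints'])
s,o=load('side0')
cv2.imwrite('pics/d6.png',cv2.resize(s['color'][140:270,210:370,::-1],None,fx=4,fy=4,interpolation=cv2.INTER_CUBIC))
E
```

```text
time_s: 2.75
position: [0.6769, -0.0043, 0.183]
eef_rot: [-0.002, 0.602, 0.799, -0.002]
contact_force: [-1.1, 0.1, 0.3]
width: 0.0848
time_s: 3.17
position: [0.6782, -0.0029, 0.1456]
eef_rot: [-0.0, 0.473, 0.881, -0.0]
contact_force: [-0.1, -0.2, 0.0]
width: 0.085
3.1667 [ 0.6781609  -0.00293934  0.14564073] [-2.00173043e-04  4.72585926e-01  8.81284512e-01 -3.32715316e-04] [-2.16997190e-02  5.96201186e-01  1.55776017e+00 -4.92908493e-04
  9.88289867e-01 -6.07779178e-01]
```

View pics/w3.png

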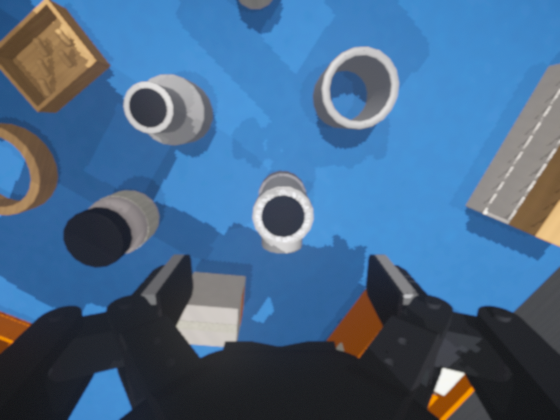

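View pics/d6.png

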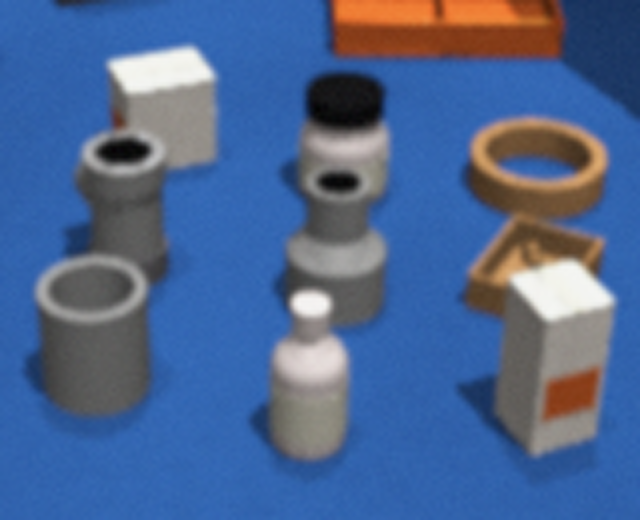

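```bash
python3 - <<'E'
from h import *
w=load('w3'); print(onz(*w,[(283,215)],.078), onz(*w,[(282.5,244)],.043))
c=onz(*w,[(97,237),(65,237),(130,237)],.07);print(c, np.linalg.norm(c[1]-c[2]))
print('coup',onz(*w,[(361,87)],.062)); print(proj(*w,[[.681,.0015,.078]]))
E
```

```text
[[0.68084065 0.00092321 0.078     ]] [[ 0.7020682  -0.03074933  0.043     ]]
[[ 0.56967601 -0.09795586  0.07      ]
 [ 0.54852813 -0.11202796  0.07      ]
 [ 0.59147563 -0.08345092  0.07      ]] 0.051586192850907764
coup [[0.6768545  0.10749594 0.062     ]]
[[283.60709044 214.49885873]]
```

```bash
python3 -m handwheel '[{"xyz":[3,4,-30],"delta_rot":[0,0,0],"gripper":85},{"xyz":[3,4,-60],"delta_rot":[0,0,0],"gripper":85},{"xyz":[3,4,-85],"delta_rot":[0,0,0],"gripper":85},{"xyz":[3,4,-96],"delta_rot":[0,0,0],"gripper":85},{"xyz":[3,4,-96],"delta_rot":[0,0,0],"gripper":85},{"xyz":[3,4,-96],"delta_rot":[0,0,0],"gripper":30},{"xyz":[3,4,-96],"delta_rot":[0,0,0],"gripper":30},{"xyz":[3,4,-96],"delta_rot":[0,0,0],"gripper":30}]'; python3 -m handwheel '[{"xyz":[0,0,0],"delta_rot":[0,0,0],"gripper":30},{"xyz":[0,0,0],"delta_rot":[0,0,0],"gripper":30},{"xyz":[0,0,0],"delta_rot":[0,0,0],"gripper":30},{"xyz":[0,0,0],"delta_rot":[0,0,0],"gripper":30}]'
```

```text
time_s: 3.88
position: [0.6832, 0.0033, 0.0518]
eef_rot: [0.001, 0.471, 0.882, 0.001]
contact_force: [-0.4, -1.4, 0.2]
width: 0.0507
time_s: 4.22
position: [0.6831, 0.0033, 0.0521]
eef_rot: [0.001, 0.471, 0.882, 0.001]
contact_force: [-1.0, -0.3, 5.1]
width: 0.0442
```

```bash
python3 -m handwheel '[{"xyz":[0,0,20],"delta_rot":[0,0,0],"gripper":30},{"xyz":[0,0,50],"delta_rot":[0,0,0],"gripper":30},{"xyz":[0,0,85],"delta_rot":[0,0,0],"gripper":30},{"xyz":[0,0,115],"delta_rot":[0,0,0],"gripper":30},{"xyz":[0,0,115],"delta_rot":[0,0,0],"gripper":30},{"xyz":[0,0,115],"delta_rot":[0,0,0],"gripper":30}]'
python3 - <<'E'
from h import *
snap('side','s1');s,o=snap('wrist','w4');print(o['time_s'],o['position'],o['eef_rot'],o['joints'])
s,o=load('side0')
E
```

```text
time_s: 4.72
position: [0.6836, 0.0035, 0.1684]
eef_rot: [0.003, 0.471, 0.882, 0.001]
contact_force: [0.1, -0.7, -1.5]
width: 0.0441
4.7667 [0.68219977 0.00343647 0.16621125] [1.06660990e-03 4.70631481e-01 8.82329055e-01 5.56620817e-04] [-1.24105416e-02  5.76018310e-01  1.53917312e+00  9.53803010e-06
  1.02399501e+00 -6.03198369e-01]
```

View pics/s1.png

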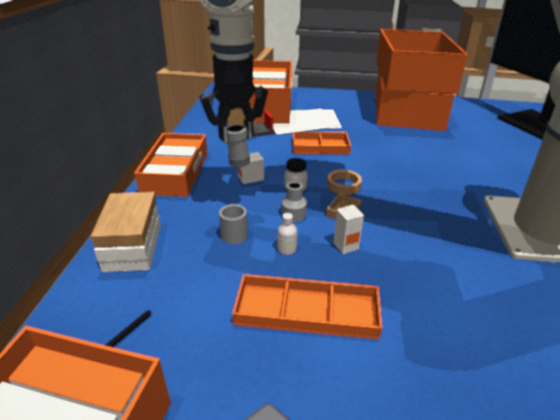

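View pics/w4.png

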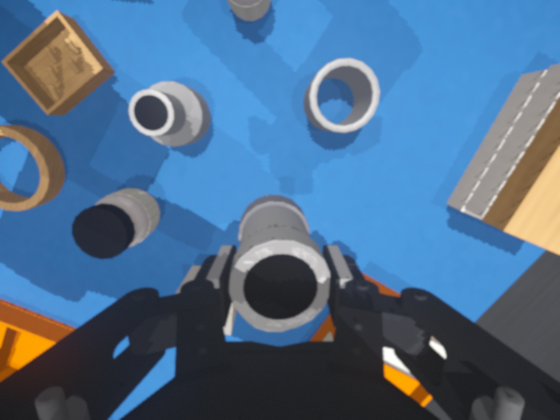

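```bash
python3 -m handwheel '[{"xyz":[-11,36,0],"delta_rot":[0,0,-6],"gripper":30},{"xyz":[-23,74,0],"delta_rot":[0,0,-12],"gripper":30},{"xyz":[-35,112,0],"delta_rot":[0,0,-18],"gripper":30},{"xyz":[-47,150,0],"delta_rot":[0,0,-24],"gripper":30},{"xyz":[-59,188,0],"delta_rot":[0,0,-30],"gripper":30},{"xyz":[-71,226,0],"delta_rot":[0,0,-34],"gripper":30},{"xyz":[-83,264,0],"delta_rot":[0,0,-34],"gripper":30},{"xyz":[-91,288,0],"delta_rot":[0,0,-34],"gripper":30}]'; python3 -m handwheel '[{"xyz":[0,0,-20],"delta_rot":[0,0,0],"gripper":30},{"xyz":[0,0,-50],"delta_rot":[0,0,0],"gripper":30},{"xyz":[0,0,-70],"delta_rot":[0,0,0],"gripper":30},{"xyz":[0,0,-70],"delta_rot":[0,0,0],"gripper":30}]'
python3 - <<'E'
from h import *
s,o=snap('wrist','w5');print(o['time_s'],o['position'],o['eef_rot'],o['joints'])
E
```

```text
time_s: 5.48
position: [0.5884, 0.2943, 0.1629]
eef_rot: [-0.001, 0.708, 0.707, -0.001]
contact_force: [0.5, 0.4, -1.0]
width: 0.0442
time_s: 5.82
position: [0.5865, 0.2899, 0.0885]
eef_rot: [-0.002, 0.708, 0.706, -0.005]
contact_force: [-0.5, -0.4, -1.4]
width: 0.0441
5.8167 [0.58650197 0.28992138 0.08852704] [-0.00180898  0.70776024  0.70643213 -0.00508133] [ 4.40913411e-01  6.44182457e-01  1.63124937e+00 -2.14932065e-05
  8.76948326e-01  4.42805496e-01]
```

View pics/w5.png

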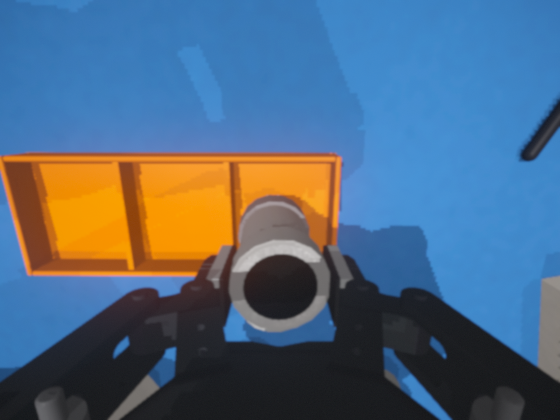

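```bash
python3 -m handwheel '[{"xyz":[3,1,-10],"delta_rot":[0,0,0],"gripper":30},{"xyz":[4,1,-20],"delta_rot":[0,0,0],"gripper":30},{"xyz":[4,1,-28],"delta_rot":[0,0,0],"gripper":30},{"xyz":[4,1,-31],"delta_rot":[0,0,0],"gripper":30},{"xyz":[4,1,-31],"delta_rot":[0,0,0],"gripper":30},{"xyz":[4,1,-31],"delta_rot":[0,0,0],"gripper":30}]'
python3 - <<'E'
from h import *
s,o=snap('wrist','w6');print(o['time_s'],o['position'],o['contact_force'])
w=load('w6'); print(proj(*w,[[.591,.291,.004],[.63,.245,.028],[.63,.337,.028],[.394,.337,.028]]).round(1))
E
```

```text
time_s: 6.37
position: [0.5949, 0.2924, 0.0638]
eef_rot: [-0.0, 0.708, 0.706, -0.0]
contact_force: [0.1, 0.6, -0.2]
width: 0.0442
6.3667 [0.59485752 0.29236779 0.06379779] [ 0.10455614  0.56399792 -0.21777867]
[[270.7 223.8]
 [326.9 298.2]
 [333.3 164.6]
 [-56.5 165.5]]
```

View pics/w6.png

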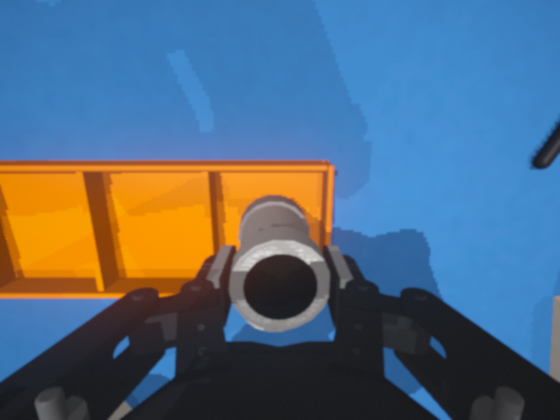

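```bash
python3 -m handwheel '[{"xyz":[-4,0,-4],"delta_rot":[0,0,0],"gripper":30},{"xyz":[-4,0,-7],"delta_rot":[0,0,0],"gripper":30},{"xyz":[-4,0,-7],"delta_rot":[0,0,0],"gripper":30}]'
```

```text
time_s: 6.67
position: [0.5903, 0.2924, 0.0564]
eef_rot: [-0.0, 0.708, 0.706, -0.0]
contact_force: [0.3, -0.3, -1.1]
width: 0.0446
```

```bash
python3 -m handwheel '[{"xyz":[0,0,0],"delta_rot":[0,0,0],"gripper":60},{"xyz":[0,0,0],"delta_rot":[0,0,0],"gripper":60},{"xyz":[0,0,0],"delta_rot":[0,0,0],"gripper":60},{"xyz":[0,0,0],"delta_rot":[0,0,0],"gripper":60},{"xyz":[0,0,30],"delta_rot":[0,0,0],"gripper":60},{"xyz":[0,0,70],"delta_rot":[0,0,0],"gripper":80},{"xyz":[0,0,110],"delta_rot":[0,0,0],"gripper":85},{"xyz":[0,0,110],"delta_rot":[0,0,0],"gripper":85}]'
python3 - <<'E'
from h import *
s,o=snap('wrist','w7');print(o['time_s'],o['position'],o['eef_rot'])
E
```

```text
time_s: 7.33
position: [0.5953, 0.2946, 0.1753]
eef_rot: [0.002, 0.708, 0.706, 0.006]
contact_force: [1.4, 0.8, 0.4]
width: 0.085
7.3333 [0.59527763 0.29456915 0.17532384] [0.00221602 0.70797385 0.70620793 0.00620209]
```

View pics/w7.png

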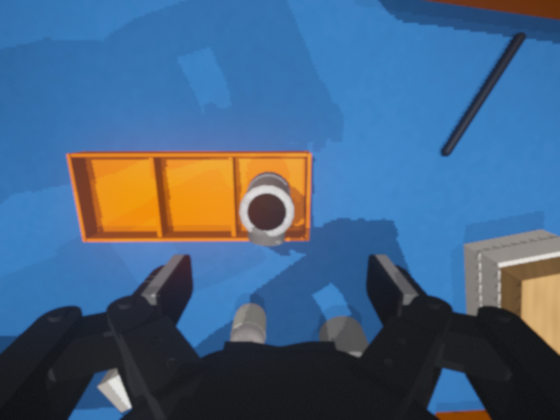

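```bash
python3 -m handwheel '[{"xyz":[-24,-30,0],"delta_rot":[0,0,6],"gripper":85},{"xyz":[-48,-61,0],"delta_rot":[0,0,12],"gripper":85},{"xyz":[-72,-91,0],"delta_rot":[0,0,18],"gripper":85},{"xyz":[-97,-122,0],"delta_rot":[0,0,24],"gripper":85},{"xyz":[-121,-153,0],"delta_rot":[0,0,30],"gripper":85},{"xyz":[-145,-183,0],"delta_rot":[0,0,30],"gripper":85},{"xyz":[-145,-183,0],"delta_rot":[0,0,30],"gripper":85},{"xyz":[-145,-183,0],"delta_rot":[0,0,30],"gripper":85}]'
python3 - <<'E'
from h import *
s,o=snap('wrist','w8');print(o['time_s'],o['position'],o['eef_rot'])
w=load('w8'); print(proj(*w,[[.445,.109,.085]]).round(1))
E
```

```text
time_s: 8.05
position: [0.444, 0.108, 0.1662]
eef_rot: [-0.001, 0.502, 0.865, -0.001]
contact_force: [0.4, 0.4, 0.1]
width: 0.085
8.05 [0.44403566 0.10804395 0.1662193 ] [-6.60393977e-04  5.02130484e-01  8.64791413e-01 -5.93532865e-04]
[[278.9 211.8]]
```

View pics/w8.png

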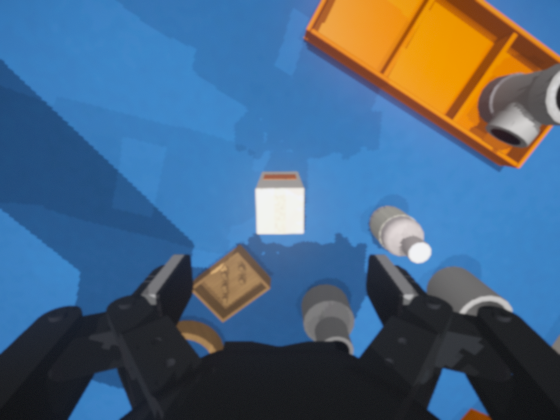

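```bash
python3 -m handwheel '[{"xyz":[1,1,-35],"delta_rot":[0,0,0],"gripper":80},{"xyz":[1,1,-70],"delta_rot":[0,0,0],"gripper":75},{"xyz":[1,1,-100],"delta_rot":[0,0,0],"gripper":70},{"xyz":[1,1,-118],"delta_rot":[0,0,0],"gripper":70},{"xyz":[1,1,-125],"delta_rot":[0,0,0],"gripper":70},{"xyz":[1,1,-125],"delta_rot":[0,0,0],"gripper":70},{"xyz":[1,1,-125],"delta_rot":[0,0,0],"gripper":25},{"xyz":[1,1,-125],"delta_rot":[0,0,0],"gripper":25}]'; python3 -m handwheel '[{"xyz":[0,0,0],"delta_rot":[0,0,0],"gripper":25},{"xyz":[0,0,0],"delta_rot":[0,0,0],"gripper":25},{"xyz":[0,0,0],"delta_rot":[0,0,0],"gripper":25},{"xyz":[0,0,0],"delta_rot":[0,0,0],"gripper":25},{"xyz":[0,0,0],"delta_rot":[0,0,0],"gripper":25}]'
```

```text
time_s: 8.77
position: [0.4479, 0.1109, 0.0426]
eef_rot: [0.001, 0.501, 0.865, 0.001]
contact_force: [-2.0, -0.8, 2.2]
width: 0.047
time_s: 9.18
position: [0.4479, 0.1108, 0.043]
eef_rot: [0.001, 0.501, 0.865, 0.001]
contact_force: [-1.2, 1.5, 7.5]
width: 0.0374
```

```bash
python3 -m handwheel '[{"xyz":[0,0,25],"delta_rot":[0,0,0],"gripper":25},{"xyz":[0,0,55],"delta_rot":[0,0,0],"gripper":25},{"xyz":[0,0,75],"delta_rot":[0,0,0],"gripper":25},{"xyz":[-2,30,75],"delta_rot":[0,0,-5],"gripper":25},{"xyz":[-4,60,75],"delta_rot":[0,0,-10],"gripper":25},{"xyz":[-6,90,75],"delta_rot":[0,0,-15],"gripper":25},{"xyz":[-8,120,75],"delta_rot":[0,0,-20],"gripper":25},{"xyz":[-10,150,75],"delta_rot":[0,0,-25],"gripper":25}]'; python3 -m handwheel '[{"xyz":[-2,20,0],"delta_rot":[0,0,-5],"gripper":25},{"xyz":[-3,30,0],"delta_rot":[0,0,-5],"gripper":25},{"xyz":[-3,30,0],"delta_rot":[0,0,-5],"gripper":25},{"xyz":[-3,30,0],"delta_rot":[0,0,-5],"gripper":25}]'
python3 - <<'E'
from h import *
s,o=snap('wrist','w9');print(o['time_s'],o['position'],o['eef_rot'],o['joints'])
E
```

```text
time_s: 9.85
position: [0.4366, 0.2618, 0.1175]
eef_rot: [0.0, 0.678, 0.735, 0.001]
contact_force: [0.4, -0.5, -0.9]
width: 0.0371
time_s: 10.18
position: [0.4335, 0.29, 0.1168]
eef_rot: [0.0, 0.707, 0.707, -0.0]
contact_force: [0.0, -0.9, -0.4]
width: 0.0373
10.1833 [0.43346977 0.29001478 0.11676418] [ 8.03607978e-05  7.06749966e-01  7.07463370e-01 -2.44577197e-04] [ 5.66986597e-01  4.43154063e-01  1.93298349e+00 -3.79576077e-04
  7.65897717e-01  5.66251332e-01]
```

View pics/w9.png

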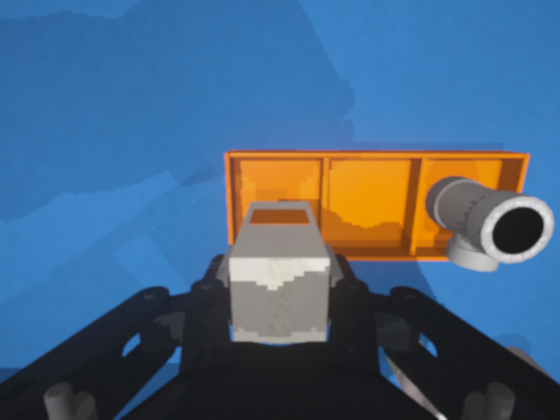

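```bash
python3 -m handwheel '[{"xyz":[2,2,-20],"delta_rot":[0,0,0],"gripper":25},{"xyz":[2,2,-40],"delta_rot":[0,0,0],"gripper":25},{"xyz":[2,2,-55],"delta_rot":[0,0,0],"gripper":25},{"xyz":[2,2,-64],"delta_rot":[0,0,0],"gripper":25},{"xyz":[2,2,-69],"delta_rot":[0,0,0],"gripper":25},{"xyz":[2,2,-69],"delta_rot":[0,0,0],"gripper":25},{"xyz":[2,2,-69],"delta_rot":[0,0,0],"gripper":25}]'
```

```text
time_s: 10.82
position: [0.4362, 0.2919, 0.048]
eef_rot: [0.0, 0.708, 0.706, 0.0]
contact_force: [-0.0, -0.2, -0.8]
width: 0.0377
```

```bash
python3 -m handwheel '[{"xyz":[0,0,-1],"delta_rot":[0,0,0],"gripper":25},{"xyz":[0,0,-1],"delta_rot":[0,0,0],"gripper":55},{"xyz":[0,0,-1],"delta_rot":[0,0,0],"gripper":55},{"xyz":[0,0,-1],"delta_rot":[0,0,0],"gripper":55},{"xyz":[0,0,-1],"delta_rot":[0,0,0],"gripper":55},{"xyz":[0,0,30],"delta_rot":[0,0,0],"gripper":55},{"xyz":[0,0,70],"delta_rot":[0,0,0],"gripper":70},{"xyz":[0,0,110],"delta_rot":[0,0,0],"gripper":85}]'
python3 - <<'E'
from h import *
s,o=snap('wrist','w10');print(o['time_s'],o['position'],o['eef_rot'])
E
```

```text
time_s: 11.48
position: [0.4348, 0.2919, 0.1581]
eef_rot: [-0.0, 0.708, 0.706, -0.002]
contact_force: [1.8, 0.8, 0.1]
width: 0.0772
11.4833 [0.43484631 0.29189602 0.15809913] [-3.37796083e-04  7.07929951e-01  7.06280917e-01 -1.52832788e-03]
```

View pics/w10.png

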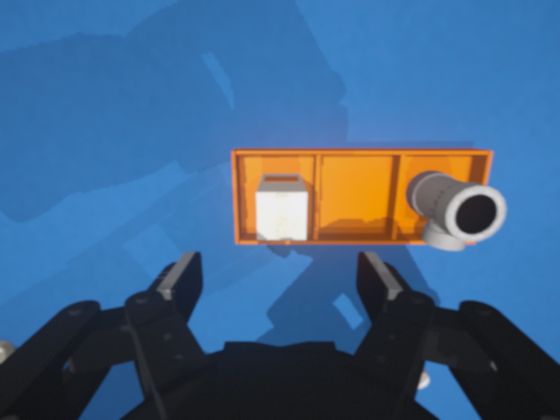

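```bash
python3 -m handwheel '[{"xyz":[12,-37,0],"delta_rot":[0,0,6],"gripper":85},{"xyz":[25,-74,0],"delta_rot":[0,0,12],"gripper":85},{"xyz":[38,-111,0],"delta_rot":[0,0,18],"gripper":85},{"xyz":[51,-148,0],"delta_rot":[0,0,24],"gripper":85},{"xyz":[64,-185,0],"delta_rot":[0,0,30],"gripper":85},{"xyz":[77,-222,0],"delta_rot":[0,0,36],"gripper":85},{"xyz":[90,-259,0],"delta_rot":[0,0,42],"gripper":85},{"xyz":[103,-296,0],"delta_rot":[0,0,45],"gripper":85}]'; python3 -m handwheel '[{"xyz":[12,-37,0],"delta_rot":[0,0,0],"gripper":85},{"xyz":[24,-74,0],"delta_rot":[0,0,0],"gripper":85},{"xyz":[32,-95,0],"delta_rot":[0,0,0],"gripper":85},{"xyz":[32,-95,0],"delta_rot":[0,0,0],"gripper":85},{"xyz":[32,-95,0],"delta_rot":[0,0,0],"gripper":85}]'
python3 - <<'E'
from h import *
s,o=snap('wrist','w11');print(o['time_s'],o['position'],o['eef_rot'])
w=load('w11'); print(proj(*w,[[.5695,-.099,.07]]).round(1))
E
```

```text
time_s: 12.2
position: [0.5391, -0.0054, 0.1579]
eef_rot: [0.0, 0.381, 0.924, 0.0]
contact_force: [0.7, 0.2, 0.7]
width: 0.0851
time_s: 12.62
position: [0.5708, -0.0996, 0.1575]
eef_rot: [-0.0, 0.385, 0.923, 0.0]
contact_force: [-0.4, 0.1, 0.2]
width: 0.0848
12.6167 [ 0.57083519 -0.09962317  0.15754981] [-6.69004176e-05  3.84954835e-01  9.22935408e-01  5.98897882e-05]
[[277.1 207.8]]
```

View pics/w11.png

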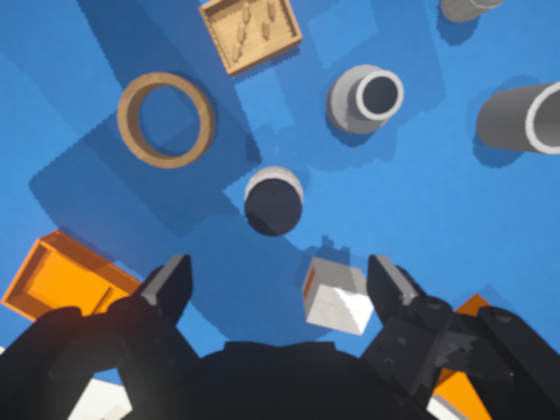

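```bash
python3 -m handwheel '[{"xyz":[-2,-1,-30],"delta_rot":[0,0,0],"gripper":85},{"xyz":[-2,-1,-60],"delta_rot":[0,0,0],"gripper":85},{"xyz":[-2,-1,-90],"delta_rot":[0,0,0],"gripper":85},{"xyz":[-2,-1,-106],"delta_rot":[0,0,0],"gripper":85},{"xyz":[-2,-1,-114],"delta_rot":[0,0,0],"gripper":85},{"xyz":[-2,-1,-114],"delta_rot":[0,0,0],"gripper":85},{"xyz":[-2,-1,-114],"delta_rot":[0,0,0],"gripper":40},{"xyz":[-2,-1,-114],"delta_rot":[0,0,0],"gripper":40}]'; python3 -m handwheel '[{"xyz":[0,0,0],"delta_rot":[0,0,0],"gripper":40},{"xyz":[0,0,0],"delta_rot":[0,0,0],"gripper":40},{"xyz":[0,0,0],"delta_rot":[0,0,0],"gripper":40},{"xyz":[0,0,0],"delta_rot":[0,0,0],"gripper":40},{"xyz":[0,0,0],"delta_rot":[0,0,0],"gripper":40}]'
```

```text
time_s: 13.33
position: [0.5697, -0.0992, 0.045]
eef_rot: [0.001, 0.383, 0.924, 0.0]
contact_force: [0.2, -0.0, 0.1]
width: 0.0635
time_s: 13.75
position: [0.5699, -0.0998, 0.0455]
eef_rot: [0.001, 0.384, 0.923, 0.0]
contact_force: [-1.6, -0.9, 6.0]
width: 0.0468
```

```bash
python3 -m handwheel '[{"xyz":[0,0,15],"delta_rot":[0,0,0],"gripper":40},{"xyz":[0,0,35],"delta_rot":[0,0,0],"gripper":40},{"xyz":[0,0,65],"delta_rot":[0,0,0],"gripper":40},{"xyz":[0,0,95],"delta_rot":[0,0,0],"gripper":40},{"xyz":[0,0,105],"delta_rot":[0,0,0],"gripper":40},{"xyz":[0,0,105],"delta_rot":[0,0,0],"gripper":40},{"xyz":[0,0,105],"delta_rot":[0,0,0],"gripper":40}]'
python3 - <<'E'
from h import *
s,o=snap('side','s2')
cv2.imwrite('pics/s2c.png',cv2.resize(s['color'][60:260,180:400,::-1],None,fx=3,fy=3))
E
```

```text
time_s: 14.33
position: [0.5688, -0.0996, 0.1489]
eef_rot: [0.001, 0.384, 0.923, 0.0]
contact_force: [0.7, 0.3, -2.3]
width: 0.0464
```

View pics/s2c.png

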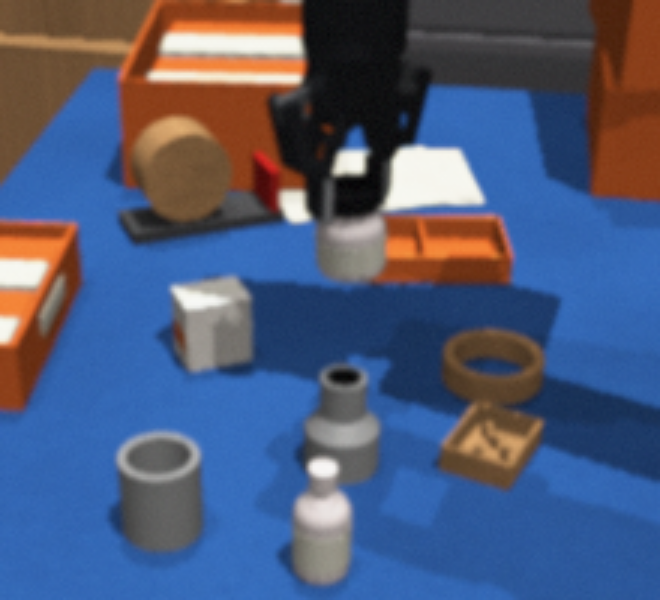

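```bash
python3 -m handwheel '[{"xyz":[-10,15,15],"delta_rot":[0,0,5],"gripper":40},{"xyz":[-22,45,20],"delta_rot":[0,0,10],"gripper":40},{"xyz":[-36,80,20],"delta_rot":[0,0,15],"gripper":40},{"xyz":[-46,115,20],"delta_rot":[0,0,20],"gripper":40},{"xyz":[-56,150,20],"delta_rot":[0,0,25],"gripper":40},{"xyz":[-56,187,20],"delta_rot":[0,0,30],"gripper":40},{"xyz":[-56,224,20],"delta_rot":[0,0,35],"gripper":40},{"xyz":[-56,261,20],"delta_rot":[0,0,40],"gripper":40}]'; python3 -m handwheel '[{"xyz":[0,37,0],"delta_rot":[0,0,5],"gripper":40},{"xyz":[0,74,0],"delta_rot":[0,0,5],"gripper":40},{"xyz":[0,110,0],"delta_rot":[0,0,5],"gripper":40},{"xyz":[0,130,0],"delta_rot":[0,0,5],"gripper":40},{"xyz":[0,130,0],"delta_rot":[0,0,5],"gripper":40},{"xyz":[0,130,-25],"delta_rot":[0,0,5],"gripper":40},{"xyz":[0,130,-50],"delta_rot":[0,0,5],"gripper":40},{"xyz":[0,130,-50],"delta_rot":[0,0,5],"gripper":40}]'
python3 - <<'E'
from h import *
s,o=snap('wrist','w12');print(o['time_s'],o['position'],o['eef_rot'])
E
```

```text
time_s: 15.05
position: [0.5111, 0.1627, 0.1667]
eef_rot: [-0.002, 0.043, 0.999, -0.001]
contact_force: [0.5, -0.2, -2.0]
width: 0.0463
time_s: 15.72
position: [0.5088, 0.2889, 0.1128]
eef_rot: [-0.005, 0.001, 1.0, -0.003]
contact_force: [-1.2, -0.9, -1.8]
width: 0.0467
15.7167 [0.50882252 0.2889428  0.1127687 ] [-0.00472844  0.00119937  0.99998454 -0.00267038]
```

View pics/w12.png

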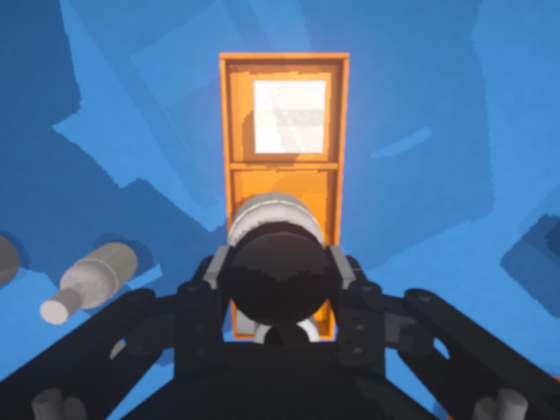

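```bash
python3 -m handwheel '[{"xyz":[2,0,-10],"delta_rot":[0,0,0],"gripper":40},{"xyz":[2,0,-20],"delta_rot":[0,0,0],"gripper":40},{"xyz":[2,0,-30],"delta_rot":[0,0,0],"gripper":40},{"xyz":[2,0,-30],"delta_rot":[0,0,0],"gripper":40},{"xyz":[2,0,-30],"delta_rot":[0,0,0],"gripper":40},{"xyz":[2,0,-30],"delta_rot":[0,0,0],"gripper":40}]'
```

```text
time_s: 16.27
position: [0.515, 0.2915, 0.089]
eef_rot: [0.0, 0.001, 1.0, 0.0]
contact_force: [0.7, -0.6, -1.3]
width: 0.046
```

```bash
python3 -m handwheel '[{"xyz":[-2,0,-12],"delta_rot":[0,0,0],"gripper":40},{"xyz":[-2,0,-24],"delta_rot":[0,0,0],"gripper":40},{"xyz":[-2,0,-33],"delta_rot":[0,0,0],"gripper":40},{"xyz":[-2,0,-38],"delta_rot":[0,0,0],"gripper":40},{"xyz":[-2,0,-39],"delta_rot":[0,0,0],"gripper":40},{"xyz":[-2,0,-39],"delta_rot":[0,0,0],"gripper":40}]'
python3 - <<'E'
from h import *
s,o=snap('wrist','w13');print(o['time_s'],o['position'],o['eef_rot'])
E
```

```text
time_s: 16.77
position: [0.5125, 0.291, 0.0496]
eef_rot: [-0.001, 0.001, 1.0, -0.001]
contact_force: [-2.2, -1.7, 5.2]
width: 0.0464
16.7667 [0.51246375 0.29096144 0.04963655] [-6.34822090e-04  1.17034601e-03  9.99998964e-01 -5.46866675e-04]
```

View pics/w13.png

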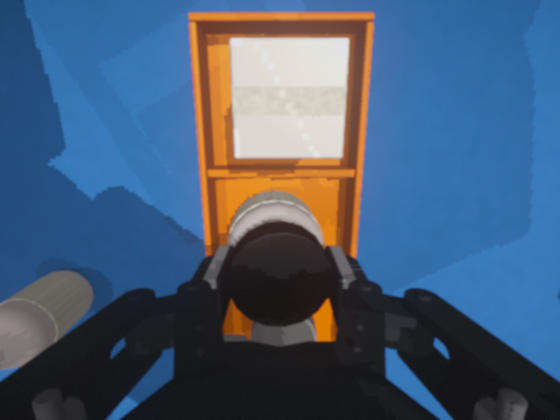

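```bash
python3 -m handwheel '[{"xyz":[0,0,0],"delta_rot":[0,0,0],"gripper":65},{"xyz":[0,0,0],"delta_rot":[0,0,0],"gripper":65},{"xyz":[0,0,0],"delta_rot":[0,0,0],"gripper":65},{"xyz":[0,0,0],"delta_rot":[0,0,0],"gripper":65},{"xyz":[0,0,30],"delta_rot":[0,0,0],"gripper":70},{"xyz":[0,0,70],"delta_rot":[0,0,0],"gripper":80},{"xyz":[0,0,110],"delta_rot":[0,0,0],"gripper":85},{"xyz":[0,0,110],"delta_rot":[0,0,0],"gripper":85}]'
python3 - <<'E'
from h import *
s,o=snap('wrist','w14');print(o['time_s'],o['position'],o['eef_rot'])
E
```

```text
time_s: 17.48
position: [0.5169, 0.2938, 0.1671]
eef_rot: [0.005, 0.001, 1.0, 0.003]
contact_force: [1.8, 1.8, 0.6]
width: 0.0849
17.4833 [0.51692567 0.29377398 0.16713256] [0.00533931 0.00122687 0.99998073 0.00291882]
```

View pics/w14.png

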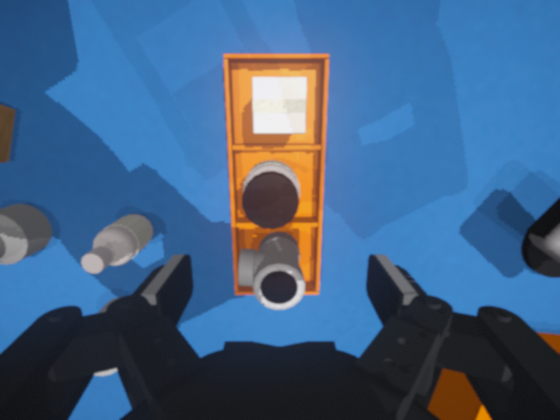

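```bash
python3 -m handwheel '[{"xyz":[23,-26,0],"delta_rot":[0,0,-6],"gripper":85},{"xyz":[47,-53,0],"delta_rot":[0,0,-12],"gripper":85},{"xyz":[70,-80,0],"delta_rot":[0,0,-18],"gripper":85},{"xyz":[94,-106,0],"delta_rot":[0,0,-24],"gripper":85},{"xyz":[117,-132,0],"delta_rot":[0,0,-30],"gripper":85},{"xyz":[140,-159,0],"delta_rot":[0,0,-36],"gripper":85},{"xyz":[163,-185,0],"delta_rot":[0,0,-42],"gripper":85},{"xyz":[163,-185,0],"delta_rot":[0,0,-45],"gripper":85}]'; python3 -m handwheel '[{"xyz":[0,0,0],"delta_rot":[0,0,0],"gripper":85},{"xyz":[0,0,0],"delta_rot":[0,0,0],"gripper":85}]'
python3 - <<'E'
from h import *
s,o=snap('wrist','w15');print(o['time_s'],o['position'],o['eef_rot'])
w=load('w15'); print(proj(*w,[[.677,.1065,.062]]).round(1))
E
```

```text
time_s: 18.2
position: [0.6791, 0.1016, 0.1584]
eef_rot: [0.001, 0.388, 0.922, -0.0]
contact_force: [-0.0, 0.7, 1.1]
width: 0.0851
time_s: 18.37
position: [0.6749, 0.1062, 0.1581]
eef_rot: [-0.001, 0.383, 0.924, -0.001]
contact_force: [-0.3, -0.1, -0.3]
width: 0.0848
18.3667 [0.67485166 0.10619726 0.15811999] [-1.16505690e-03  3.83309334e-01  9.23619135e-01 -5.39241054e-04]
[[280.  208.3]]
```

View pics/w15.png

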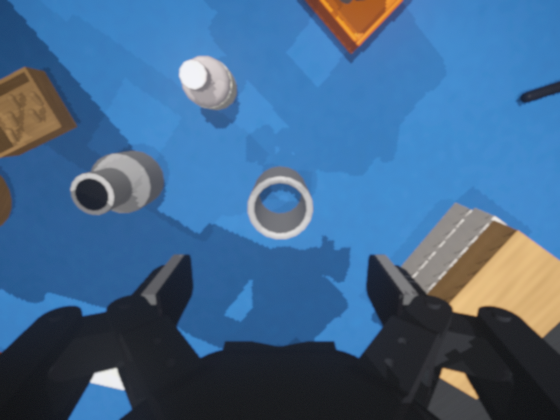

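```bash
python3 -m handwheel '[{"xyz":[1,0,-30],"delta_rot":[0,0,0],"gripper":85},{"xyz":[1,0,-60],"delta_rot":[0,0,0],"gripper":85},{"xyz":[1,0,-90],"delta_rot":[0,0,0],"gripper":85},{"xyz":[1,0,-115],"delta_rot":[0,0,0],"gripper":85},{"xyz":[1,0,-127],"delta_rot":[0,0,0],"gripper":85},{"xyz":[1,0,-127],"delta_rot":[0,0,0],"gripper":85},{"xyz":[1,0,-127],"delta_rot":[0,0,0],"gripper":45},{"xyz":[1,0,-127],"delta_rot":[0,0,0],"gripper":45}]'; python3 -m handwheel '[{"xyz":[0,0,0],"delta_rot":[0,0,0],"gripper":45},{"xyz":[0,0,0],"delta_rot":[0,0,0],"gripper":45},{"xyz":[0,0,0],"delta_rot":[0,0,0],"gripper":45},{"xyz":[0,0,0],"delta_rot":[0,0,0],"gripper":45}]'
```

```text
time_s: 19.08
position: [0.6778, 0.1071, 0.0344]
eef_rot: [0.001, 0.383, 0.924, 0.001]
contact_force: [0.8, -0.4, 0.9]
width: 0.0636
time_s: 19.42
position: [0.6786, 0.1069, 0.0354]
eef_rot: [0.002, 0.384, 0.923, 0.001]
contact_force: [-1.0, 1.0, 7.6]
width: 0.0546
```

```bash
python3 -m handwheel '[{"xyz":[0,0,20],"delta_rot":[0,0,0],"gripper":45},{"xyz":[0,0,50],"delta_rot":[0,0,0],"gripper":45},{"xyz":[0,0,85],"delta_rot":[0,0,0],"gripper":45},{"xyz":[0,0,110],"delta_rot":[0,0,0],"gripper":45},{"xyz":[-9,-30,110],"delta_rot":[0,0,-5],"gripper":45},{"xyz":[-18,-65,110],"delta_rot":[0,0,-10],"gripper":45},{"xyz":[-28,-100,110],"delta_rot":[0,0,-15],"gripper":45},{"xyz":[-38,-135,110],"delta_rot":[0,0,-20],"gripper":45}]'; python3 -m handwheel '[{"xyz":[-10,-35,0],"delta_rot":[0,0,-5],"gripper":45},{"xyz":[-20,-70,0],"delta_rot":[0,0,-10],"gripper":45},{"xyz":[-30,-105,0],"delta_rot":[0,0,-15],"gripper":45},{"xyz":[-40,-140,0],"delta_rot":[0,0,-18],"gripper":45},{"xyz":[-50,-175,0],"delta_rot":[0,0,-18],"gripper":45},{"xyz":[-60,-210,0],"delta_rot":[0,0,-18],"gripper":45},{"xyz":[-70,-245,0],"delta_rot":[0,0,-18],"gripper":45},{"xyz":[-80,-275,0],"delta_rot":[0,0,-18],"gripper":45}]'; python3 -m handwheel '[{"xyz":[-5,-22,0],"delta_rot":[0,0,0],"gripper":45},{"xyz":[-5,-24,0],"delta_rot":[0,0,0],"gripper":45},{"xyz":[-5,-24,-25],"delta_rot":[0,0,0],"gripper":45},{"xyz":[-5,-24,-40],"delta_rot":[0,0,0],"gripper":45},{"xyz":[-5,-24,-40],"delta_rot":[0,0,0],"gripper":45},{"xyz":[-5,-24,-40],"delta_rot":[0,0,0],"gripper":45}]'
python3 - <<'E'
from h import *
s,o=snap('wrist','w16');print(o['time_s'],o['position'],o['eef_rot'])
E
```

```text
time_s: 20.08
position: [0.6386, -0.0296, 0.1441]
eef_rot: [0.001, 0.54, 0.842, 0.0]
contact_force: [0.3, -1.1, -0.1]
width: 0.0546
time_s: 20.75
position: [0.5584, -0.306, 0.144]
eef_rot: [0.001, 0.664, 0.748, 0.0]
contact_force: [0.6, -0.8, -0.7]
width: 0.055
time_s: 21.25
position: [0.5536, -0.3268, 0.1027]
eef_rot: [-0.001, 0.663, 0.748, -0.0]
contact_force: [0.0, 0.9, -0.3]
width: 0.0549
21.25 [ 0.5536004  -0.32683622  0.10267042] [-6.14590336e-04  6.63410446e-01  7.48255437e-01 -6.36394470e-05]
```

View pics/w16.png

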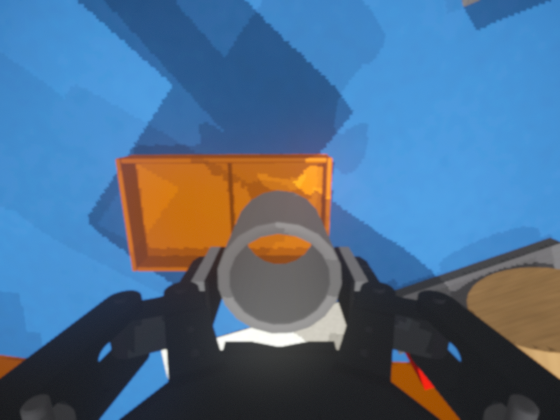

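```bash
python3 - <<'E'
from h import *
w=load('w16'); P=onz(*w,[(118,157.5),(332,155),(231,156.5),(133,271)],.028)[:,:2];print(P.round(4))
d=P[1]-P[0];a=np.arctan2(d[1],d[0]);print(np.degrees(a),np.linalg.norm(d))
R=np.array([[np.cos(a),-np.sin(a)],[np.sin(a),np.cos(a)]])
c=(P[0]+P[1])/2+R@[0,-.046];print('c',c,'comp',c+R@[.039,0],c-R@[.039,0])
E
```

```text
[[ 0.4333 -0.2966]
 [ 0.5885 -0.2759]
 [ 0.5153 -0.2859]
 [ 0.443  -0.388 ]]
7.5750362438897945 0.15654648552693975
c [ 0.51692868 -0.33185038] comp [ 0.55558833 -0.32670922] [ 0.47826903 -0.33699153]
```

```bash
python3 -m handwheel '[{"xyz":[1,0,-20],"delta_rot":[0,0,0],"gripper":45},{"xyz":[1,0,-40],"delta_rot":[0,0,0],"gripper":45},{"xyz":[1,0,-52],"delta_rot":[0,0,0],"gripper":45},{"xyz":[1,0,-60],"delta_rot":[0,0,0],"gripper":45},{"xyz":[1,0,-63],"delta_rot":[0,0,0],"gripper":45},{"xyz":[1,0,-63],"delta_rot":[0,0,0],"gripper":45}]'
```

```text
time_s: 21.8
position: [0.5551, -0.3275, 0.0401]
eef_rot: [0.0, 0.663, 0.748, 0.0]
contact_force: [-0.1, 0.5, -0.2]
width: 0.0551
```

```bash
python3 -m handwheel '[{"xyz":[0,0,-1],"delta_rot":[0,0,0],"gripper":45},{"xyz":[0,0,-1],"delta_rot":[0,0,0],"gripper":75},{"xyz":[0,0,-1],"delta_rot":[0,0,0],"gripper":75},{"xyz":[0,0,-1],"delta_rot":[0,0,0],"gripper":75},{"xyz":[0,0,-1],"delta_rot":[0,0,0],"gripper":75},{"xyz":[0,0,30],"delta_rot":[0,0,0],"gripper":80},{"xyz":[0,0,70],"delta_rot":[0,0,0],"gripper":85},{"xyz":[0,0,115],"delta_rot":[0,0,0],"gripper":85}]'
python3 - <<'E'
from h import *
s,o=snap('wrist','w17');print(o['time_s'],o['position'],o['eef_rot'])
E
```

```text
time_s: 22.47
position: [0.5537, -0.3269, 0.1513]
eef_rot: [-0.002, 0.664, 0.748, -0.0]
contact_force: [-0.0, -0.8, -0.2]
width: 0.0848
22.4667 [ 0.55372829 -0.32693213  0.15128496] [-1.71970831e-03  6.63582871e-01  7.48100743e-01 -3.08614751e-04]
```

View pics/w17.png

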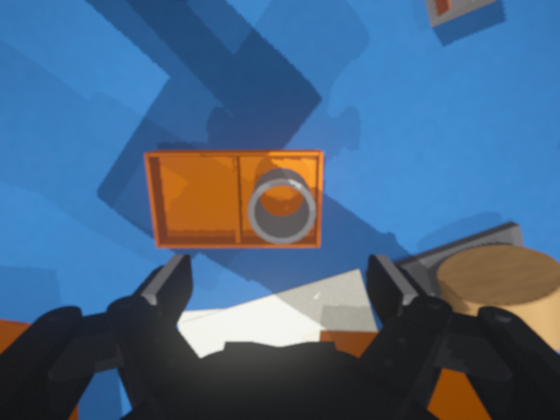

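```bash
python3 -m handwheel '[{"xyz":[16,24,0],"delta_rot":[0,0,-7],"gripper":85},{"xyz":[32,49,0],"delta_rot":[0,0,-14],"gripper":85},{"xyz":[48,74,0],"delta_rot":[0,0,-21],"gripper":85},{"xyz":[65,98,0],"delta_rot":[0,0,-28],"gripper":85},{"xyz":[81,122,0],"delta_rot":[0,0,-35],"gripper":85},{"xyz":[97,148,0],"delta_rot":[0,0,-42],"gripper":85},{"xyz":[113,172,0],"delta_rot":[0,0,-49],"gripper":85},{"xyz":[130,197,0],"delta_rot":[0,0,-56],"gripper":85}]'; python3 -m handwheel '[{"xyz":[0,0,0],"delta_rot":[0,0,-7],"gripper":85},{"xyz":[0,0,0],"delta_rot":[0,0,-12.5],"gripper":85},{"xyz":[0,0,0],"delta_rot":[0,0,-12.5],"gripper":85},{"xyz":[0,0,0],"delta_rot":[0,0,-12.5],"gripper":85}]'
python3 - <<'E'
from h import *
s,o=snap('wrist','w18');print(o['time_s'],o['position'],o['eef_rot'])
w=load('w18'); print(proj(*w,[[.685,-.1305,.06]]).round(1))
E
```

```text
time_s: 23.18
position: [0.6854, -0.1293, 0.1514]
eef_rot: [0.0, 0.938, 0.346, 0.0]
contact_force: [-0.1, 0.8, 1.1]
width: 0.0847
time_s: 23.52
position: [0.6847, -0.1305, 0.1513]
eef_rot: [0.0, 0.969, 0.246, -0.0]
contact_force: [-0.2, 0.4, -1.0]
width: 0.085
23.5167 [ 0.68474175 -0.13049534  0.15125093] [ 7.82620995e-06  9.69155398e-01  2.46450426e-01 -5.26977136e-05]
[[277.2 212.3]]
```

View pics/w18.png

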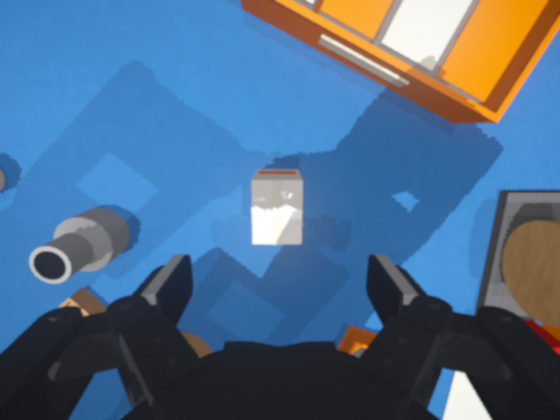

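```bash
python3 -m handwheel '[{"xyz":[0,0,-30],"delta_rot":[0,0,0],"gripper":80},{"xyz":[0,0,-60],"delta_rot":[0,0,0],"gripper":75},{"xyz":[0,0,-90],"delta_rot":[0,0,0],"gripper":75},{"xyz":[0,0,-110],"delta_rot":[0,0,0],"gripper":75},{"xyz":[0,0,-120],"delta_rot":[0,0,0],"gripper":75},{"xyz":[0,0,-120],"delta_rot":[0,0,0],"gripper":75},{"xyz":[0,0,-120],"delta_rot":[0,0,0],"gripper":30},{"xyz":[0,0,-120],"delta_rot":[0,0,0],"gripper":30}]'; python3 -m handwheel '[{"xyz":[0,0,0],"delta_rot":[0,0,0],"gripper":30},{"xyz":[0,0,0],"delta_rot":[0,0,0],"gripper":30},{"xyz":[0,0,0],"delta_rot":[0,0,0],"gripper":30},{"xyz":[0,0,0],"delta_rot":[0,0,0],"gripper":30},{"xyz":[0,0,0],"delta_rot":[0,0,0],"gripper":30}]'
```

```text
time_s: 24.23
position: [0.686, -0.131, 0.0331]
eef_rot: [0.001, 0.97, 0.245, 0.001]
contact_force: [-0.2, 0.0, 0.5]
width: 0.0525
time_s: 24.65
position: [0.6863, -0.1309, 0.0336]
eef_rot: [0.001, 0.97, 0.245, 0.002]
contact_force: [-0.3, -0.1, 6.6]
width: 0.0414
```

```bash
python3 -m handwheel '[{"xyz":[0,0,20],"delta_rot":[0,0,0],"gripper":30},{"xyz":[0,0,50],"delta_rot":[0,0,0],"gripper":30},{"xyz":[0,0,85],"delta_rot":[0,0,0],"gripper":30},{"xyz":[0,0,105],"delta_rot":[0,0,0],"gripper":30},{"xyz":[-20,-20,105],"delta_rot":[0,0,-5],"gripper":30},{"xyz":[-45,-45,105],"delta_rot":[0,0,-10],"gripper":30},{"xyz":[-70,-70,105],"delta_rot":[0,0,-15],"gripper":30},{"xyz":[-95,-95,105],"delta_rot":[0,0,-21],"gripper":30}]'; python3 -m handwheel '[{"xyz":[-25,-25,0],"delta_rot":[0,0,0],"gripper":30},{"xyz":[-50,-50,0],"delta_rot":[0,0,0],"gripper":30},{"xyz":[-75,-75,0],"delta_rot":[0,0,0],"gripper":30},{"xyz":[-100,-100,0],"delta_rot":[0,0,0],"gripper":30},{"xyz":[-112,-112,0],"delta_rot":[0,0,0],"gripper":30},{"xyz":[-112,-112,0],"delta_rot":[0,0,0],"gripper":30},{"xyz":[-112,-112,-15],"delta_rot":[0,0,0],"gripper":30},{"xyz":[-112,-112,-15],"delta_rot":[0,0,0],"gripper":30}]'; python3 -m handwheel '[{"xyz":[0,0,0],"delta_rot":[0,0,0],"gripper":30},{"xyz":[0,0,0],"delta_rot":[0,0,0],"gripper":30}]'
python3 - <<'E'
from h import *
s,o=snap('wrist','w19');print(o['time_s'],o['position'],o['eef_rot'])
E
```

```text
time_s: 25.32
position: [0.5888, -0.2261, 0.1371]
eef_rot: [0.0, 0.998, 0.063, 0.0]
contact_force: [0.1, -1.8, -1.5]
width: 0.0411
time_s: 25.98
position: [0.477, -0.3369, 0.1202]
eef_rot: [-0.001, 0.998, 0.064, -0.001]
contact_force: [-0.2, -0.7, -1.7]
width: 0.0411
time_s: 26.15
position: [0.4784, -0.3371, 0.1217]
eef_rot: [0.0, 0.998, 0.065, 0.0]
contact_force: [0.4, -0.8, -1.4]
width: 0.0409
26.15 [ 0.47835028 -0.33706699  0.1217267 ] [9.13927549e-07 9.97910002e-01 6.46190855e-02 5.15410419e-05]
```

View pics/w19.png

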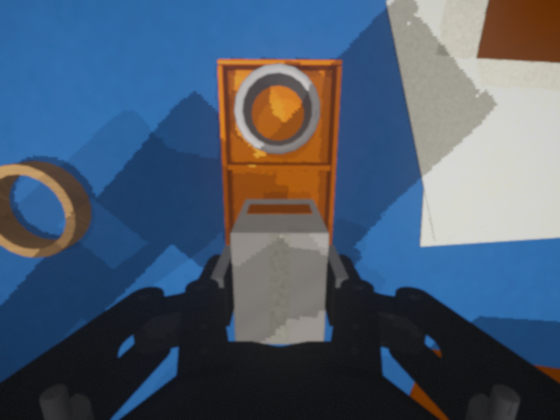

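Aligned: carton foot at about (280,205) sits between tray walls (225–333). Lower by 84 mm.

```bash
python3 -m handwheel '[{"xyz":[0,0,-25],"delta_rot":[0,0,0],"gripper":30},{"xyz":[0,0,-50],"delta_rot":[0,0,0],"gripper":30},{"xyz":[0,0,-68],"delta_rot":[0,0,0],"gripper":30},{"xyz":[0,0,-79],"delta_rot":[0,0,0],"gripper":30},{"xyz":[0,0,-84],"delta_rot":[0,0,0],"gripper":30},{"xyz":[0,0,-84],"delta_rot":[0,0,0],"gripper":30},{"xyz":[0,0,-84],"delta_rot":[0,0,0],"gripper":30}]'
```

```text
time_s: 26.78
position: [0.4787, -0.3378, 0.0383]
eef_rot: [0.0, 0.998, 0.064, 0.001]
contact_force: [0.5, -0.0, -1.4]
width: 0.0408
```

```bash
python3 -m handwheel '[{"xyz":[-1,0,-1],"delta_rot":[0,0,0],"gripper":30},{"xyz":[-1,0,-1],"delta_rot":[0,0,0],"gripper":65},{"xyz":[-1,0,-1],"delta_rot":[0,0,0],"gripper":65},{"xyz":[-1,0,-1],"delta_rot":[0,0,0],"gripper":65},{"xyz":[-1,0,-1],"delta_rot":[0,0,0],"gripper":65},{"xyz":[-1,0,30],"delta_rot":[0,0,0],"gripper":75},{"xyz":[-1,0,70],"delta_rot":[0,0,0],"gripper":85},{"xyz":[-1,0,110],"delta_rot":[0,0,0],"gripper":85}]';  python3 -m handwheel '[{"xyz":[0,40,30],"delta_rot":[0,0,0],"gripper":85},{"xyz":[0,70,60],"delta_rot":[0,0,0],"gripper":85},{"xyz":[0,100,90],"delta_rot":[0,0,0],"gripper":85},{"xyz":[0,130,120],"delta_rot":[0,0,0],"gripper":85},{"xyz":[0,160,150],"delta_rot":[0,0,0],"gripper":85},{"xyz":[0,180,170],"delta_rot":[0,0,0],"gripper":85},{"xyz":[0,180,170],"delta_rot":[0,0,0],"gripper":85},{"xyz":[0,180,170],"delta_rot":[0,0,0],"gripper":85}]'
python3 - <<'E'
from h import *
for n in ['wrist','side','scene']:
    s,o=snap(n,n+'9');print(o['time_s'],o['position'])
a=load('side9')[0]['color'][:,:,::-1];b=load('scene9')[0]['color'][:,:,::-1]
cv2.imwrite('pics/f1.png',cv2.resize(a[110:350,200:400],None,fx=2.4,fy=2.4,interpolation=cv2.INTER_CUBIC))
cv2.imwrite('pics/f2.png',cv2.resize(b[100:340,60:450],None,fx=2,fy=2,interpolation=cv2.INTER_CUBIC))
s0=load('scene0')[0]['color'].astype(int);print()
for nm,(x,y,z) in {'red':(.562,.013,.076),'slim':(.564,.136,.084)}.items(): print(nm,proj(*load('scene9'),[[x,y,z]]),proj(*load('wrist9'),[[x,y,z]]))
E
```

```text
time_s: 27.45
position: [0.4759, -0.3369, 0.1475]
eef_rot: [-0.001, 0.998, 0.064, -0.001]
contact_force: [0.4, -0.7, 0.4]
width: 0.0849
time_s: 28.12
position: [0.4776, -0.1567, 0.3193]
eef_rot: [0.001, 0.998, 0.065, 0.002]
contact_force: [-0.0, 0.7, -0.5]
width: 0.0849
28.1167 [ 0.47757182 -0.15672323  0.31926975]
28.1667 [ 0.47680866 -0.15726734  0.31769484]
28.2167 [ 0.47632341 -0.15764893  0.31669264]

red [[286.72215662 208.17572787]] [[150.05433224  95.55708979]]
slim [[340.85099971 187.90684541]] [[42.87877849 78.67634873]]
```

View pics/f1.png

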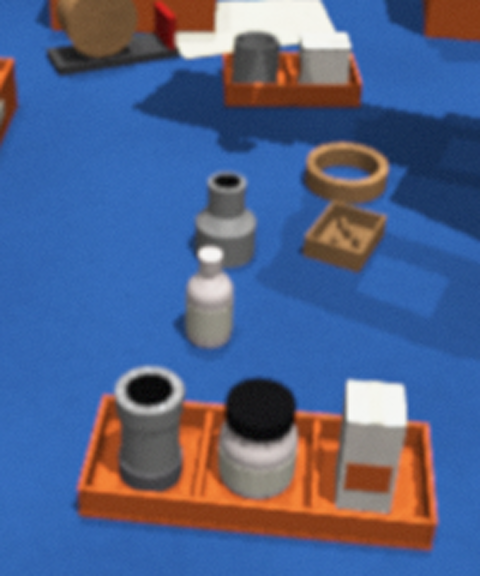

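View pics/f2.png

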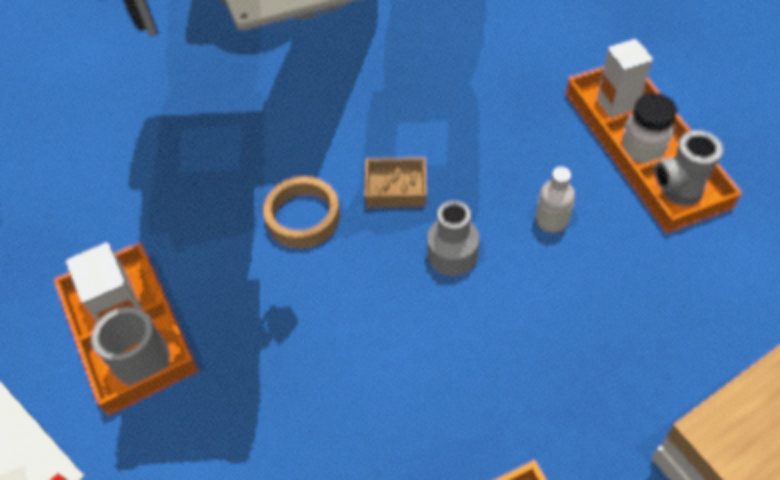

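View pics/wrist9.png

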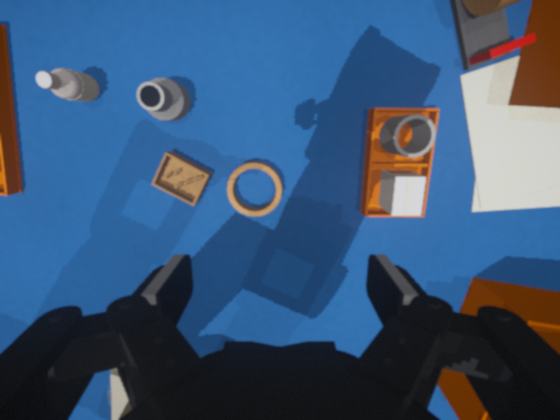

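```bash
python3 - <<'E'
from h import *
print(env.get_obs()['time_s']); print(env.close_job())
E
```

```text
28.2667
the job is handed in; nothing more can be done
None
```

I made up both orders and handed the job in at 28.3 s of the allowed 134 s. The handover reports no verdict, so what follows rests on my own checks.

- **Three-part tray:** the tall carton, the jar and the tee stand in compartments of their own, in that order going away from the robot. The tee's side branch points towards the stock, in −y.
- **Two-part tray:** the low carton is in the near compartment and the coupling in the far one.
- **Last pictures (wrist, side and scene cameras):** all five look upright, flat and inside their compartments. I judged this by eye and did not measure tilt or distance to the tray floor. At each release the tool was within about 1 mm of the height expected for the item to rest on the tray floor.
- **Reducer and slim bottle:** both stand upright. The reducer and bottle tops appear within about a pixel of their starting positions in the scene view.
- **Robot:** the gripper was open and raised about 0.32 m over the bench, touching nothing. The contact-force readings printed at the end of each move never exceeded about 8 N.

No check failed. The only disagreements were a 1–2 mm difference in the second tray's measured position between two views, and finger openings reading 1–2 mm under the stated widths on some items.

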